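Pack up the front of a drive unit

TASK

Tip the standing drive unit back on its rear bottom edge, against the heel bar, until it leans by itself on the back rest, and let go of it. Then slide the packing plate, rib towards the robot, squarely about 20 mm under the middle of its raised front, and gently lower the unit forward with its handle so that its front sits up on the plate. Keep the unit's rear edge down at the heel bar, never let the unit drop or swing fast, and leave the carton, bearing and oil bottle alone.

Things in the scene. Friction and masses are not known exactly. Their poses are not given: they have to be found in the camera images.
- heel_stop (a point): Foot, at bench level, of the middle of the robot-side face of a fixed steel heel bar, 16 mm high, 130 mm long along y; that face leans back 38 degrees so that the tipped unit can lean over the bar. x points away from the robot, square to the bar; z up. The unit stands before this face, its rear bottom edge 1 to 3 mm from it.
- rest_zone (a point): Middle of the range of the back rest fixed behind the heel bar (axes as heel_stop): a level round cross bar, 16 mm thick, 190 mm long along y, axis 115 mm above the bench. The rest is adjustable: its bar may stand up to 8 mm before or behind this point along x (feel or see it), so the unit leans on it at 28 to 34 degrees. Its posts, at y = +-85 mm, end below the bar's top (123 mm).
- unit_center (a point): Centre of the loose drive unit, a grey box 64 mm deep (x), 100 mm wide (y), 140 mm high (z), 0.55 to 0.95 kg. x points to its rear, to the heel bar. Tipped about its rear bottom edge it balances at about 23 degrees: tipped less it falls forward, tipped more it falls on to the rest. Swinging it faster than about 100 degrees per second counts as dropping it.
- unit_handle (a point): Middle of the unit's handle (axes as the unit's): a round bar 14 mm thick along y, 76 mm long, on two 12 mm posts under its ends (64 mm clear between), its axis 38 mm above the unit's top, 178 mm above its underside and 32 mm ahead of its rear face. Gripped across x, the bar can turn between the fingers while the unit tips.
- unit_heel (a point): Middle of the unit's rear bottom edge, on which it pivots (axes as the unit's).
- plate_rib (a point): Grip point of the loose steel packing plate, 0.3 kg, 110 mm long (x), 70 mm wide, 6 mm thick, with an upright rib 44 mm long (x), 12 mm thick (y), whose top is 46 mm above the plate's underside. This point is mid-rib, 30 mm above the underside. x points to the leading edge, 85 mm ahead of this point; the back edge is 25 mm behind it.
- plate_tip (a point): Middle of the packing plate's leading edge, the end that goes under the unit, half-way up its 6 mm thickness (axes as the plate's).
- carton: Bystander: cardboard carton 90 x 70 mm, 60 mm high; origin under its centre. Leave alone.
- bearing: Bystander: steel bearing ring 72 mm across, 20 mm high; origin under its centre. Leave alone.
- oil: Bystander: grey oil bottle 52 mm thick, 130 mm high; origin under its centre. Leave alone.
There are look-alikes about, which are no part of the job. What is shaped like the part that bears plate_rib but blue or red is not meant.

How it is judged (in metres and radians):
On the way, in this order (a step that is already met when the one before it is completed fails the run):
1. the unit leans back by itself on the rest, let go (angle between unit_center's own z axis and vertical above 0.42 rad and contact force between the fingers and unit below 0.1 N and angular speed of unit below 0.1 rad/s), for 0.3 s.
2. the plate's leading edge is under the raised front while the unit still leans back (angle between unit_center's own z axis and vertical above 0.42 rad and x of plate_tip in the frame of heel_stop between -0.055 and -0.027 m and y of plate_tip in the frame of heel_stop between -0.022 and 0.022 m and height (world z) of plate_tip below 0.012 m and angle between the x axis of plate_tip and the x axis of heel_stop, either way round below 0.2 rad), for 0.1 s.
At the end, for the whole second after the job is handed in: Unit released, at rest, weight on the plate, tipped back 4 to 16 deg, rear edge within 8 mm of the bench, 12 mm of the heel bar, 20 mm of its middle; plate on the bench, square to 0.2 rad, leading edge 27 to 55 mm before the bar (9 to 37 mm under the front), within 22 mm of the middle (angle between unit_center's own z axis and vertical between 0.07 and 0.28 rad and contact force between unit and plate above 0.8 N and height (world z) of unit_heel below 0.008 m and angle between the x axis of unit_center and the x axis of heel_stop, either way round below 0.3 rad and linear speed of each of unit, plate below 0.01 m/s and x of unit_heel in the frame of heel_stop between -0.012 and 0.006 m and y of unit_heel in the frame of heel_stop between -0.02 and 0.02 m and x of plate_tip in the frame of heel_stop between -0.055 and -0.027 m and y of plate_tip in the frame of heel_stop between -0.022 and 0.022 m and height (world z) of plate_tip below 0.012 m and angle between the x axis of plate_tip and the x axis of heel_stop, either way round below 0.2 rad); the robot touches nothing.
It fails at once if the unit drops or swings fast (over 2 rad/s) (angular speed of unit above 2 rad/s).
It fails at once if the unit is lifted off its rear edge or dragged away from the heel bar (height (world z) of unit_heel above 0.02 m or x of unit_heel in the frame of heel_stop below -0.025 m).
It fails at once if a bystander is disturbed (distance of any of carton, bearing, oil from where it was at the start of the episode above 0.02 m).
It also fails if it takes over 62 s, if anything falls off the work surface, if the arm or the gripper's body presses on something with over 40 N, if the wrist force passes 120 N, or if a joint passes its speed limit or range.

ROBOT

A 7-joint arm with a two-finger parallel gripper is mounted at the origin on the work surface. World frame = base frame: x ahead of the robot, y to its left, z up, the work surface at z = 0. Lengths are in m, angles in degrees, forces in N, time in s.
With the tool pointing down it reaches from about 0.4 to 0.925 m from the base axis. Payload 5.6 kg.
Tool frame: the origin (TCP) lies at the very end of the fingers, on their centre line; the grasp point (between the pads) lies 19 mm behind it; z points along the fingers, y is the direction in which the jaws open and shut (so a half turn about z gives the same grasp; the last joint's range is limited). The gripper opens to 85 mm and grips with 20 to 120 N. Pads are 22 mm wide; open, the fingers measure 114 mm over their backs; the gripper's body (76 mm by 85 mm) begins 54 mm behind the grasp point. The pads swing forward as they close: fully open they stand 13 mm farther back than shut.
Start: joints at [-69.557, 26.786, -0.665, 91.828, 0.344, 61.387, -3.226], TCP at [0.253, 0.599, 0.231] pointing down, gripper open.
Joint ranges: [-144.91, 144.91], [-17.63, 115.5], [-89.93, 88.59], [15.96, 139.68], [-74.01, 254.01], [8.47, 105.57], [-167.45, 167.45]. Speed limits (degrees/s): [147.25, 147.25, 180, 180, 180, 180, 180].

INTERFACE

Orientations are given as a 3x3 rotation matrix whose columns are the frame's x, y, z axes.
In Python, from plant import manip gives the robot as it stands.
- The arm moves only by the tool move_arm, never from a script. Its argument "steps" is a list of rows, each a list of 3 entries, a list of its own where there are three numbers: the shift along the tool's x, y, z normalised to -1 to 1, where 1 is 250 mm, then the turn, a rotation vector about the tool's x, y, z normalised to -1 to 1, where 1 is 1.5 rad, then the opening, from 0 (shut) to 1 (fully open). In form: [[[dx, dy, dz], [wx, wy, wz], fingers], ...]. A call has 1 to 8 rows; each row is the pose to reach, as a shift and turn from the pose measured when the call began, along the tool's axes at that moment; what a row does not reach only later rows make up. A row lasts 1/10 s, in which the tool goes at most 50 mm and 8.59 degrees, less where a joint would pass 70% of its speed; a pose out of reach is approached as far as the arm can. A call with a number of a shift or a turn outside -1 to 1 is refused whole. A call with a gripper value outside its range is refused whole. The fingers move at their own pace and stop on an object; the grip force is fixed at half the most. Time passes only in rows, so rows that repeat a pose let the fingers close. It gives the time, the measured TCP pose, the force and the opening at its end, in the units of the state.
- manip.get_state(): the state, without advancing time (a new reading comes with each control period).
- manip.grab_frame(name): name is "scene" or "top" or "wrist"; returns the picture (384x512x3 uint8, red, green, blue); there is no depth.
- manip.get_calibration(name): a dict with "fx", "fy", "cx", "cy" (pixels), "D" ([k1, k2, p1, p2, k3] as OpenCV has them; the pictures are not rectified), "R" (3x3) and "t" (3): a world point X has camera coordinates R X + t. Camera axes: x right, y down, z forward; pixel columns grow to the right and rows downward; lengths in m; the calibration is good to about 2 mm. A picture is of the moment at which its call begins: read the wrist's pose just before it. get_calibration takes no time and is no camera call; for the wrist camera it gives the pose at the moment of the call.
- manip.close_job(): hands the job in, once; it reports no verdict.
The state is a dict: "time": time; "q": joint angles; "qvel": joint speeds; "tau": joint torques, N m; "ee_pos": TCP position; "tcp_rot": TCP orientation; "contact_force": force on the tool from outside, world axes, zero at the start; "torque": the same for the moment, N m; "grip_width": opening from 0.0 (shut) to 1.0 (fully open).
Only numpy, scipy, OpenCV 4.12 (cv2) and the standard library are available. Lean on these libraries where they do the work, as an engineer would, in place of code of your own. Each camera call takes 0.05 s, during which the arm holds its last target. There are 200 camera calls.

## Working session

There is one attempt and no reset: what is moved stays moved. The work goes in short steps, Python scripts to look and compute and a tool call to move; the robot and the scene stay as the last step left them, time stands still between calls to the robot, and variables do not carry over. Pictures are saved under pics/ and viewed, about 8 in all and at most 12, crops included, and the job is handed in when it is done.

Besides the shell and the picture viewer there is one more tool, called after "Request:" as name([rows], argument=value, ...), one row to a line, values as JSON. move_arm: Moves the arm, as the interface text tells. Scaled input: -1 to 1 covers 250 mm each way for a shift and 1.5 rad each way for a turn. Its arguments: {"type":"object","properties":{"steps":{"type":"array","items":{"type":"array"}}},"required":["steps"]}

```bash
mkdir -p pics; cat > h.py <<'E'
import numpy as np, cv2
from plant import manip
def snap(n,f):
    c=manip.get_calibration(n); im=manip.grab_frame(n); cv2.imwrite('pics/'+f+'.png',cv2.cvtColor(im,cv2.COLOR_RGB2BGR)); return im,c
def KD(c): return np.array([[c['fx'],0,c['cx']],[0,c['fy'],c['cy']],[0,0,1.]]),np.array(c['D'],float)
def ray(c,uv):
    K,D=KD(c); p=cv2.undistortPoints(np.array([[uv]],float),K,D)[0,0]; R=np.array(c['R']);t=np.array(c['t'])
    return -R.T@t, R.T@np.array([p[0],p[1],1])
def onz(c,uv,z):
    o,d=ray(c,uv); return o+d*(z-o[2])/d[2]
def proj(c,X):
    K,D=KD(c); return cv2.projectPoints(np.array(X,float).reshape(-1,3),cv2.Rodrigues(np.array(c['R'],float))[0],np.array(c['t'],float),K,D)[0][:,0]
E
python3 - <<'E'
from h import *
np.set_printoptions(precision=4,suppress=True)
a,c1=snap('scene','s0');b,c2=snap('top','t0')
cv2.imwrite('pics/st0.png',cv2.cvtColor(np.vstack([a,b])[:,:],cv2.COLOR_RGB2BGR))
for c in(c1,c2): print(c['fx'],-np.array(c['R']).T@c['t'],c['R'])
print(manip.get_state())
E
```

```text
363.11581075176537 [ 0.9022 -0.3901  1.0544] [[ 0.7235  0.6902  0.0114]
 [ 0.5964 -0.6166 -0.5139]
 [-0.3477  0.3786 -0.8578]]
499.2447645488705 [0.1902 0.0384 1.6075] [[-0.05   -0.9987 -0.0053]
 [-0.9756  0.0499 -0.2139]
 [ 0.2139 -0.0056 -0.9768]]
{'time': 0.1, 'q': array([-69.5582,  26.8328,  -0.6638,  91.8752,   0.3437,  61.3869,
        -3.2261]), 'qvel': array([ 0.0323,  0.0554, -0.0911, -0.2361, -0.0019, -0.0341,  0.0829]), 'tau': array([  0.0007, -53.352 ,   0.0215, -25.1965,   0.0115,   0.0043,
         0.0001]), 'ee_pos': array([0.2529, 0.5983, 0.2304]), 'tcp_rot': array([[-0.9211,  0.3893, -0.0005],
       [ 0.3893,  0.9211, -0.0015],
       [-0.0001, -0.0016, -1.    ]]), 'contact_force': array([-0.9659, -0.4387, -0.4265]), 'torque': array([ 0.0067, -0.0209, -0.0406]), 'grip_width': 0.9973647592271846}
```

View pics/s0.png

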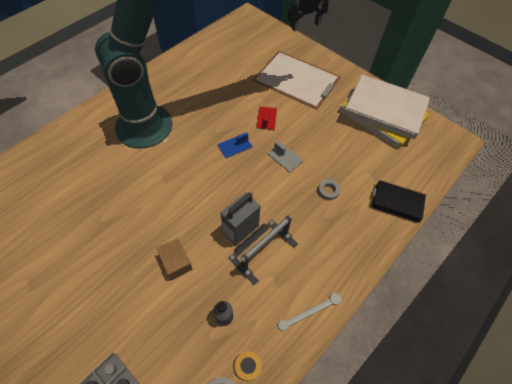

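View pics/t0.png

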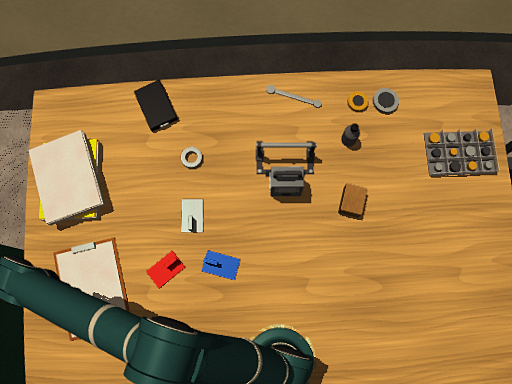

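The scene shows three plates with a rib. In the top view they are blue at (221,264), red at (165,269) and grey at (192,216). The grey one is meant, since blue and red are excluded. The unit is at (287,180), the rest bar at row ~146, the carton at (352,201), the oil bottle at (351,135) and the bearing at (192,157). Next I'll enlarge the plate and unit.

```bash
python3 - <<'E'
import cv2,numpy as np
t=cv2.imread('pics/t0.png'); s=cv2.imread('pics/s0.png')
A=cv2.resize(t[130:210,240:330],None,fx=4.4,fy=4.4,interpolation=cv2.INTER_CUBIC)   # 396x352
B=cv2.resize(t[185:245,165:225],None,fx=4,fy=4,interpolation=cv2.INTER_CUBIC) #240
C=cv2.resize(s[185:285,210:305],None,fx=4,fy=3.52,interpolation=cv2.INTER_CUBIC)
C=cv2.resize(s[185:285,210:310],(352,352),interpolation=cv2.INTER_CUBIC)
D=cv2.resize(s[130:180,255:315],(288,240),interpolation=cv2.INTER_CUBIC)
o=np.zeros((600,780,3),np.uint8);o[:352,:396]=A;o[:352,400:752]=C;o[355:595,:240]=B;o[355:595,400:688]=D
cv2.imwrite('pics/crop0.png',o)
g=cv2.cvtColor(t,cv2.COLOR_BGR2HSV)
m=((g[...,1]<60)&(g[...,2]>110)).astype(np.uint8); m[:185]=0;m[245:]=0;m[:,:165]=0;m[:,225:]=0
cs=cv2.findContours(m,0,2)[0]; c=max(cs,key=cv2.contourArea); r=cv2.minAreaRect(c);print(r,cv2.boxPoints(r))
E
```

```text
((191.5, 215.5), (33.0, 21.0), 90.0) [[181. 199.]
 [202. 199.]
 [202. 232.]
 [181. 232.]]
```

View pics/crop0.png

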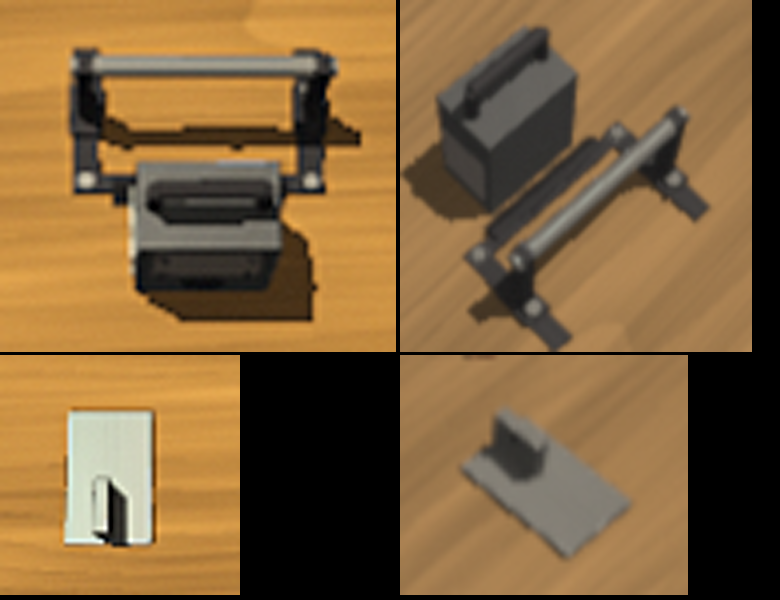

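The crop confirms the grey plate. Its rib is at the robot-side end, so the leading edge faces away. In the crop, the unit's top face corners are near (138,163), (282,164), (281,250) and (135,250), and the rest bar runs (75,66) to (330,66). Now I'll measure.

```bash
python3 - <<'E'
from h import *
np.set_printoptions(precision=4,suppress=True)
c=manip.get_calibration('top'); s=manip.get_calibration('scene')
A=lambda u,v:(240+(u+.5)/4.4-.5,130+(v+.5)/4.4-.5); B=lambda u,v:(165+(u+.5)/4-.5,185+(v-355+.5)/4-.5)
C=lambda u,v:(210+(u-400+.5)/3.52-.5,185+(v+.5)/3.52-.5); D=lambda u,v:(255+(u-400+.5)/4.8-.5,130+(v-355+.5)/4.8-.5)
print('unit top', *[onz(c,A(*p),.14)for p in[(138,163),(282,164),(281,250),(135,250)]])
print('unit bot front', *[onz(c,A(*p),.0)for p in[(137,289),(272,291)]])
print('handle ends(z .178+.007)', *[onz(c,A(*p),.183)for p in[(147,201),(277,201)]])
print('rest', *[onz(c,A(*p),.115)for p in[(75,66),(330,66)]])
print('bolts', *[onz(c,A(*p),.01)for p in[(86,181),(312,181)]])
print('plate', *[onz(c,B(*p),.006)for p in[(70,410),(155,410),(154,543),(65,543)]])
print('rib top', *[onz(c,B(*p),.046)for p in[(94,477),(108,477),(107,534),(93,534)]])
print('S unit top',*[onz(s,C(*p),.14)for p in[(438,98),(487,146),(577,74),(530,30)]])
print('S rear bottom',*[onz(s,C(*p),.0)for p in[(489,210),(574,133)]])
print('S heelbar top rear/front?',*[onz(s,C(*p),.016)for p in[(487,234),(592,140),(605,148),(500,242)]])
print('S rest',*[onz(s,C(*p),.115)for p in[(518,260),(682,113)]])
print('S handle',*[onz(s,C(*p),.178)for p in[(472,95),(545,35)]])
print('S plate',*[onz(s,D(*p),.006)for p in[(461,468),(569,556),(630,501)]])
print('S ribtop',*[onz(s,D(*p),.046)for p in[(498,410),(546,443)]])
# scene 3D of other objects
print('carton',onz(c,(352,201),.06),'oil',onz(c,(351,135),.1))
E
```

```text
unit top [ 0.5917 -0.0045  0.14  ] [ 0.5859 -0.1042  0.14  ] [ 0.5249 -0.0992  0.14  ] [0.53   0.0009 0.14  ]
unit bot front [ 0.5324 -0.0025  0.    ] [ 0.5257 -0.1034  0.    ]
handle ends(z .178+.007) [ 0.5533 -0.0078  0.183 ] [ 0.5489 -0.0948  0.183 ]
rest [0.6723 0.0356 0.115 ] [ 0.6633 -0.146   0.115 ]
bolts [0.6152 0.0315 0.01  ] [ 0.6066 -0.1385  0.01  ]
plate [0.5357 0.2897 0.006 ] [0.5321 0.2193 0.006 ] [0.422  0.2231 0.006 ] [0.4253 0.296  0.006 ]
rib top [0.4715 0.2651 0.046 ] [0.4709 0.2539 0.046 ] [0.4251 0.2557 0.046 ] [0.4256 0.2669 0.046 ]
S unit top [ 0.5299 -0.1     0.14  ] [ 0.5879 -0.1027  0.14  ] [ 0.5953 -0.0066  0.14  ] [ 0.5393 -0.0033  0.14  ]
S rear bottom [ 0.5846 -0.1013  0.    ] [0.5876 0.0055 0.    ]
S heelbar top rear/front? [ 0.6037 -0.1225  0.016 ] [0.6087 0.0056 0.016 ] [0.6223 0.0079 0.016 ] [ 0.6168 -0.12    0.016 ]
S rest [ 0.6642 -0.1465  0.115 ] [0.6734 0.0371 0.115 ]
S handle [ 0.5623 -0.0921  0.178 ] [ 0.5661 -0.0144  0.178 ]
S plate [0.4249 0.2242 0.006 ] [0.5337 0.2203 0.006 ] [0.5346 0.2888 0.006 ]
S ribtop [0.4273 0.2587 0.046 ] [0.4723 0.2603 0.046 ]
carton [ 0.4879 -0.2583  0.06  ] oil [ 0.695  -0.2675  0.1   ]
```

Request:
move_arm([
  [[-1, -0.89, 0], [0, 0, 0.814], 0.7],
  [[-1, -0.89, 0], [0, 0, 0.814], 0.7],
  [[-1, -0.89, 0], [0, 0, 0.814], 0.7],
  [[-1, -0.89, 0], [0, 0, 0.814], 0.7],
  [[-1, -0.89, 0], [0, 0, 0.814], 0.7],
  [[-1, -0.89, 0], [0, 0, 0.814], 0.7],
  [[-1, -0.89, 0], [0, 0, 0.814], 0.7],
  [[-1, -0.89, 0], [0, 0, 0.814], 0.7],
])

```text
time: 0.9
ee_pos: [0.3989, 0.2905, 0.2309]
tcp_rot: [[0.044, 0.999, -0.0], [0.999, -0.044, -0.003], [-0.003, 0.0, -1.0]]
contact_force: [-0.5, 1.0, -0.1]
grip_width: 0.7
```

```bash
cat >> h.py <<'E'
from scipy.spatial.transform import Rotation as Ro
HX=np.array([.9987,-.05,0]);HY=np.array([.05,.9987,0])
np.set_printoptions(precision=4,suppress=True)
def go(P,tilt=0,yaw=-2.9):  # tilt>0: tool leans back with the unit (about +HY); tool y along heel x
    s=manip.get_state(); R=np.array(s['tcp_rot']); p=s['ee_pos']
    hx=np.array([np.cos(np.radians(yaw)),np.sin(np.radians(yaw)),0]); z=np.array([0,0,-1.]); hy=np.array([-hx[1],hx[0],0])
    T=np.c_[np.cross(hx,z),hx,z]; T=Ro.from_rotvec(hy*np.radians(tilt)).as_matrix()@T
    print('go',R.T@(np.array(P)-p)/.25, Ro.from_matrix(R.T@T).as_rotvec()/1.5, s['time'],p,s['contact_force'],s['grip_width'])
E
python3 -c "
from h import *
go([.560,-.0525,.215])"
```

```text
go [-1.3419  0.7043  0.0677] [0.     0.0021 0.0043] 0.9 [0.3989 0.2905 0.2309] [-0.4861  1.0045 -0.0929] 0.6997426032081518
```

Request:
move_arm([
  [[-1, 0.6, 0.02], [0, 0, 0.004], 0.7],
  [[-1, 0.6, 0.02], [0, 0, 0.004], 0.7],
  [[-1, 0.6, 0.02], [0, 0, 0.004], 0.7],
  [[-1, 0.6, 0.02], [0, 0, 0.004], 0.7],
  [[-1, 0.6, 0.02], [0, 0, 0.004], 0.7],
  [[-1, 0.6, 0.02], [0, 0, 0.004], 0.7],
  [[-1, 0.6, 0.02], [0, 0, 0.004], 0.7],
])

```text
time: 1.6
ee_pos: [0.5397, 0.0265, 0.2268]
tcp_rot: [[0.061, 0.998, 0.002], [0.998, -0.061, -0.007], [-0.007, 0.002, -1.0]]
contact_force: [-0.5, 0.5, 0.7]
grip_width: 0.699
```

```bash
python3 -c "
from h import *
go([.560,-.0525,.215])"
```

```text
go [-0.31    0.1001  0.0496] [ 0.0014  0.0046 -0.0068] 1.6 [0.5397 0.0265 0.2268] [-0.4935  0.4666  0.6756] 0.6989371004373784
```

Request:
move_arm([
  [[-0.31, 0.1, 0.03], [0, 0.004, -0.007], 0.7],
  [[-0.31, 0.1, 0.03], [0, 0.004, -0.007], 0.7],
  [[-0.31, 0.1, 0.05], [0, 0.004, -0.007], 0.7],
  [[-0.31, 0.1, 0.05], [0, 0.004, -0.007], 0.7],
  [[-0.31, 0.1, 0.05], [0, 0.004, -0.007], 0.7],
])

```text
time: 2.1
ee_pos: [0.5596, -0.0508, 0.2145]
tcp_rot: [[0.049, 0.999, 0.001], [0.999, -0.049, -0.0], [-0.0, 0.001, -1.0]]
contact_force: [-0.2, 0.1, 0.1]
grip_width: 0.704
```

```bash
python3 - <<'E'
from h import *
go([.560,-.0525,.159])
c=manip.get_calibration('wrist'); a=manip.grab_frame('wrist'); t=manip.grab_frame('top');tc=manip.get_calibration('top')
print(proj(c,[[.56,-.0525,.185],[.56,-.0525,.178]]))
cv2.imwrite('pics/w1.png',cv2.cvtColor(a,cv2.COLOR_RGB2BGR))
E
```

```text
go [-0.0067  0.0019  0.2219] [0.0005 0.     0.0014] 2.1 [ 0.5596 -0.0508  0.2145] [-0.1646  0.0667  0.0807] 0.7041258147944512
[[258.1132 230.9563]
 [257.9832 225.7091]]
```

View pics/w1.png

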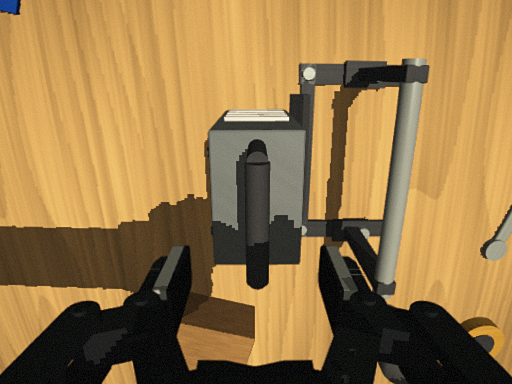

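The wrist view shows the handle along column 258, rows 142–288, where the projection predicted it, centred between the fingers. Descending now and gripping.

Request:
move_arm([
  [[-0.006, 0.002, 0.1], [0, 0, 0], 0.7],
  [[-0.006, 0.002, 0.22], [0, 0, 0], 0.7],
  [[-0.006, 0.002, 0.22], [0, 0, 0], 0.7],
  [[-0.006, 0.002, 0.22], [0, 0, 0], 0],
  [[-0.006, 0.002, 0.22], [0, 0, 0], 0],
  [[-0.006, 0.002, 0.22], [0, 0, 0], 0],
  [[-0.006, 0.002, 0.22], [0, 0, 0], 0],
  [[-0.006, 0.002, 0.22], [0, 0, 0], 0],
])

```text
time: 3.0
ee_pos: [0.5612, -0.052, 0.1615]
tcp_rot: [[0.047, 0.999, 0.004], [0.999, -0.048, 0.0], [0.001, 0.004, -1.0]]
contact_force: [-1.7, 0.2, 6.5]
grip_width: 0.138
```

```bash
python3 - <<'E'
from h import *
c=manip.get_calibration('wrist')
# rest seen from previous wrist pose: shift the camera centre back by the tool displacement
s=manip.get_state();d=np.array([.5596,-.0508,.2145])-s['ee_pos']; R=np.array(c['R']);c['t']=np.array(c['t'])-R@d
for p in[(412,75),(387,285)]: print('rest',onz(c,p,.115))
print('handle',onz(c,(257,210),.185))
T=[0,7,14,21,28,31]
b=np.array([.560,-.0525,.178]);heel=b+.032*HX-[0,0,.178]
for th in T:
    a=np.radians(th); P=heel+HX*(-.032*np.cos(a)+.178*np.sin(a))+np.array([0,0,.032*np.sin(a)+.178*np.cos(a)])
    print(th,P); tl=np.radians(th/2); 
    go(P-.019*np.array([np.sin(tl)*HX[0],np.sin(tl)*HX[1],np.cos(tl)]),th/2)
E
```

```text
rest [0.672  0.0271 0.115 ]
rest [ 0.6672 -0.1429  0.115 ]
handle [ 0.5601 -0.0398  0.185 ]
0 [ 0.56   -0.0525  0.178 ]
go [-0.0021 -0.0047  0.0099] [ 0.0026 -0.0004  0.0021] 3.0 [ 0.5612 -0.052   0.1615] [-1.6759  0.1949  6.4803] 0.1383645957029167
7 [ 0.5819 -0.0536  0.1806]
go [-0.0023  0.0785 -0.0002] [ 0.0433 -0.0004  0.0021] 3.0 [ 0.5612 -0.052   0.1615] [-1.6759  0.1949  6.4803] 0.1383645957029167
14 [ 0.604  -0.0547  0.1805]
go [-0.0025  0.1622  0.0002] [ 0.0841 -0.0003  0.0021] 3.0 [ 0.5612 -0.052   0.1615] [-1.6759  0.1949  6.4803] 0.1383645957029167
21 [ 0.6258 -0.0558  0.1776]
go [-0.0027  0.2451  0.011 ] [ 0.1248 -0.0003  0.0021] 3.0 [ 0.5612 -0.052   0.1615] [-1.6759  0.1949  6.4803] 0.1383645957029167
28 [ 0.6472 -0.0569  0.1722]
go [-0.0029  0.3261  0.0322] [ 0.1655 -0.0002  0.0021] 3.0 [ 0.5612 -0.052   0.1615] [-1.6759  0.1949  6.4803] 0.1383645957029167
31 [ 0.6561 -0.0573  0.1691]
go [-0.003   0.3599  0.0444] [ 0.183  -0.0002  0.0021] 3.0 [ 0.5612 -0.052   0.1615] [-1.6759  0.1949  6.4803] 0.1383645957029167
```

Request:
move_arm([
  [[0, 0.015, 0.006], [0.012, 0, 0], 0],
  [[-0.001, 0.035, 0.003], [0.023, 0, 0], 0],
  [[-0.002, 0.058, 0.001], [0.035, 0, 0], 0],
  [[-0.002, 0.082, 0], [0.047, 0, 0], 0],
  [[-0.002, 0.106, 0], [0.058, 0, 0], 0],
  [[-0.002, 0.13, 0], [0.07, 0, 0], 0],
  [[-0.002, 0.15, 0], [0.08, 0, 0], 0],
  [[-0.002, 0.162, 0], [0.084, 0, 0], 0],
])

```text
time: 3.8
ee_pos: [0.6026, -0.0542, 0.1634]
tcp_rot: [[0.047, 0.992, -0.121], [0.999, -0.047, 0.007], [0.001, -0.121, -0.993]]
contact_force: [-2.4, 1.9, 7.7]
grip_width: 0.143
```

```bash
cat >>h.py <<'E'
B0=np.array([.560,-.0525,.178])
def arc(T,b=B0,k=.5,lift=0,t0=0):
    heel=b+.032*HX-[0,0,.178]
    for th in T:
        a=np.radians(th); P=heel+HX*(-.032*np.cos(a)+.178*np.sin(a))+np.array([0,0,.032*np.sin(a)+.178*np.cos(a)+lift])
        tl=np.radians(th*k+t0); print(th,P,end=' '); go(P-.019*np.array([np.sin(tl)*HX[0],np.sin(tl)*HX[1],np.cos(tl)]),th*k+t0)
E
python3 -c "
from h import *
arc([14,21,28,30,32])"
```

```text
14 [ 0.604  -0.0547  0.1805] go [-0.0017 -0.0028  0.0076] [ 0.0007 -0.0007  0.0024] 3.8 [ 0.6026 -0.0542  0.1634] [-2.3786  1.9105  7.7251] 0.14254152383129418
21 [ 0.6258 -0.0558  0.1776] go [-0.0019  0.0809  0.0081] [ 0.0415 -0.0006  0.0024] 3.8 [ 0.6026 -0.0542  0.1634] [-2.3786  1.9105  7.7251] 0.14254152383129418
28 [ 0.6472 -0.0569  0.1722] go [-0.0022  0.1639  0.019 ] [ 0.0822 -0.0005  0.0024] 3.8 [ 0.6026 -0.0542  0.1634] [-2.3786  1.9105  7.7251] 0.14254152383129418
30 [ 0.6532 -0.0572  0.1702] go [-0.0023  0.1873  0.024 ] [ 0.0938 -0.0005  0.0024] 3.8 [ 0.6026 -0.0542  0.1634] [-2.3786  1.9105  7.7251] 0.14254152383129418
32 [ 0.6591 -0.0575  0.1679] go [-0.0023  0.2105  0.0298] [ 0.1055 -0.0005  0.0024] 3.8 [ 0.6026 -0.0542  0.1634] [-2.3786  1.9105  7.7251] 0.14254152383129418
```

Request:
move_arm([
  [[-0.001, 0.02, 0.004], [0.01, 0, 0.002], 0],
  [[-0.001, 0.043, 0.006], [0.022, 0, 0.002], 0],
  [[-0.001, 0.066, 0.007], [0.034, 0, 0.002], 0],
  [[-0.001, 0.09, 0.008], [0.046, 0, 0.002], 0],
  [[-0.001, 0.113, 0.011], [0.058, 0, 0.002], 0],
  [[-0.001, 0.133, 0.014], [0.067, 0, 0.002], 0],
  [[-0.001, 0.147, 0.016], [0.074, 0, 0.002], 0],
  [[-0.001, 0.154, 0.017], [0.077, 0, 0.002], 0],
])

```text
time: 4.6
ee_pos: [0.6413, -0.0562, 0.156]
tcp_rot: [[0.05, 0.971, -0.233], [0.999, -0.048, 0.013], [0.001, -0.234, -0.972]]
contact_force: [-0.5, 0.5, 7.6]
grip_width: 0.136
```

```bash
python3 -c "
from h import *
arc([28,30,31,32,33])"
```

```text
28 [ 0.6472 -0.0569  0.1722] go [-0.0016  0.0074  0.0075] [ 0.0056 -0.0006  0.0007] 4.6 [ 0.6413 -0.0562  0.156 ] [-0.4592  0.5431  7.5905] 0.13634664819802722
30 [ 0.6532 -0.0572  0.1702] go [-0.0016  0.0312  0.0098] [ 0.0172 -0.0006  0.0007] 4.6 [ 0.6413 -0.0562  0.156 ] [-0.4592  0.5431  7.5905] 0.13634664819802722
31 [ 0.6561 -0.0573  0.1691] go [-0.0016  0.0431  0.0113] [ 0.0231 -0.0006  0.0007] 4.6 [ 0.6413 -0.0562  0.156 ] [-0.4592  0.5431  7.5905] 0.13634664819802722
32 [ 0.6591 -0.0575  0.1679] go [-0.0017  0.055   0.0129] [ 0.0289 -0.0006  0.0007] 4.6 [ 0.6413 -0.0562  0.156 ] [-0.4592  0.5431  7.5905] 0.13634664819802722
33 [ 0.662  -0.0576  0.1667] go [-0.0017  0.0668  0.0148] [ 0.0347 -0.0006  0.0007] 4.6 [ 0.6413 -0.0562  0.156 ] [-0.4592  0.5431  7.5905] 0.13634664819802722
```

Request:
move_arm([
  [[-0.001, 0.01, 0.008], [0.008, 0, 0], 0],
  [[-0.001, 0.02, 0.009], [0.012, 0, 0], 0],
  [[-0.001, 0.028, 0.01], [0.016, 0, 0], 0],
  [[-0.001, 0.036, 0.011], [0.02, 0, 0], 0],
  [[-0.001, 0.043, 0.012], [0.023, 0, 0], 0],
])

```text
time: 5.1
ee_pos: [0.6497, -0.0566, 0.1531]
tcp_rot: [[0.05, 0.961, -0.271], [0.999, -0.047, 0.016], [0.002, -0.272, -0.962]]
contact_force: [-10.5, 2.5, 17.1]
grip_width: 0.141
```

```bash
python3 -c "
from h import *
arc([30,31,32,33])"
```

```text
30 [ 0.6532 -0.0572  0.1702] go [-0.0015 -0.0041  0.0066] [-0.009  -0.0013  0.0008] 5.1 [ 0.6497 -0.0566  0.1531] [-10.511    2.4547  17.0912] 0.14078249748642857
31 [ 0.6561 -0.0573  0.1691] go [-0.0015  0.0078  0.0076] [-0.0031 -0.0013  0.0008] 5.1 [ 0.6497 -0.0566  0.1531] [-10.511    2.4547  17.0912] 0.14078249748642857
32 [ 0.6591 -0.0575  0.1679] go [-0.0015  0.0197  0.0088] [ 0.0027 -0.0013  0.0008] 5.1 [ 0.6497 -0.0566  0.1531] [-10.511    2.4547  17.0912] 0.14078249748642857
33 [ 0.662  -0.0576  0.1667] go [-0.0015  0.0316  0.0102] [ 0.0085 -0.0013  0.0008] 5.1 [ 0.6497 -0.0566  0.1531] [-10.511    2.4547  17.0912] 0.14078249748642857
```

Request:
move_arm([
  [[0, 0, 0], [0, 0, 0], 0],
  [[0, 0, 0], [0, 0, 0], 0.25],
  [[0, 0, 0], [0, 0, 0], 0.45],
  [[0, 0, 0], [0, 0, 0], 0.45],
  [[0, 0, -0.02], [0, 0, 0], 0.45],
  [[0, 0, -0.1], [0, 0, 0], 0.45],
  [[0, 0, -0.24], [0, 0, 0], 0.45],
  [[0, 0, -0.36], [0, 0, 0], 0.45],
])

```text
time: 5.9
ee_pos: [0.6747, -0.0581, 0.2413]
tcp_rot: [[0.05, 0.961, -0.271], [0.999, -0.047, 0.015], [0.002, -0.271, -0.963]]
contact_force: [0.3, -1.1, 0.0]
grip_width: 0.451
```

```bash
python3 - <<'E'
from h import *
s=manip.get_state();print(s['time'],s['ee_pos'],s['contact_force'],s['grip_width'])
a,_=snap('scene','s2');b,_=snap('wrist','w2')
A=cv2.resize(a[175:285,195:315],(480,440),interpolation=cv2.INTER_CUBIC);B=cv2.resize(b,(320,240))
o=np.zeros((440,800,3),np.uint8);o[:,:480]=A;o[:240,480:]=B;cv2.imwrite('pics/v2.png',o[...,::-1])
go([.447,.260,.26],0,87)
E
```

```text
5.9 [ 0.6747 -0.0581  0.2413] [ 0.2857 -1.0606  0.01  ] 0.4506573522013167
go [ 1.228  -0.9638  0.2014] [-0.1386 -0.1399 -1.0384] 6.0 [ 0.6772 -0.0588  0.2447] [ 0.6498  0.598  -0.9714] 0.4490600230406286
```

View pics/v2.png

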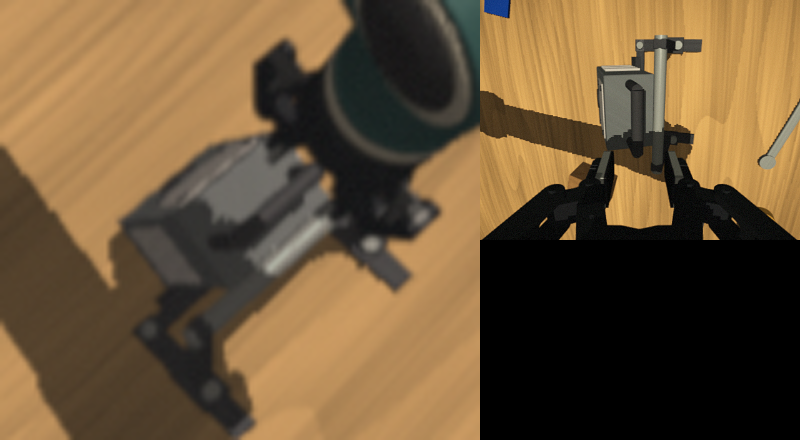

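The wrist and scene views show the unit tipped back with its handle close to the rest bar, and the fingers clear of it. Next is the plate.

```bash
python3 -c "
from h import *
go([.51,.165,.22],0,50);go([.449,.259,.12],0,87.5);print(manip.get_state()['q'])"
```

```text
go [ 0.8607 -0.6609  0.284 ] [-0.1641 -0.0828 -0.6109] 6.0 [ 0.6772 -0.0588  0.2447] [ 0.6498  0.598  -0.9714] 0.4490600230406286
go [ 1.2235 -0.8086  0.7395] [-0.1381 -0.1407 -1.0442] 6.0 [ 0.6772 -0.0588  0.2447] [ 0.6498  0.598  -0.9714] 0.4490600230406286
[-14.1638  39.8021  28.0805  74.5363 -15.6701  85.1183  11.1978]
```

Request:
move_arm([
  [[0.03, -0.03, -0.1], [0, 0, 0], 0.6],
  [[0.2, -0.2, 0.05], [-0.03, -0.02, -0.12], 0.6],
  [[0.86, -0.66, 0.284], [-0.164, -0.083, -0.611], 0.6],
  [[0.86, -0.66, 0.284], [-0.164, -0.083, -0.611], 0.6],
  [[0.86, -0.66, 0.284], [-0.164, -0.083, -0.611], 0.6],
  [[0.86, -0.66, 0.284], [-0.164, -0.083, -0.611], 0.6],
  [[0.86, -0.66, 0.284], [-0.164, -0.083, -0.611], 0.6],
  [[0.86, -0.66, 0.284], [-0.164, -0.083, -0.611], 0.6],
])

```text
time: 6.8
ee_pos: [0.506, 0.1695, 0.2192]
tcp_rot: [[-0.774, 0.633, -0.002], [0.633, 0.774, 0.002], [0.003, 0.0, -1.0]]
contact_force: [0.9, -1.1, 0.8]
grip_width: 0.598
```

```bash
python3 -c "
from h import *
go([.449,.259,.11],0,87.5);print(manip.get_state()['q'])"
```

```text
go [0.402  0.1325 0.4381] [ 0.0007 -0.0017 -0.4278] 6.8 [0.506  0.1695 0.2192] [ 0.8665 -1.1008  0.7763] 0.5982118692961474
[-33.6629  16.3202  13.9011 109.5958  -4.9203  54.7066  33.2799]
```

Request:
move_arm([
  [[0.4, 0.132, 0.3], [0, -0.002, -0.428], 0.6],
  [[0.4, 0.132, 0.4], [0, -0.002, -0.428], 0.6],
  [[0.4, 0.132, 0.438], [0, -0.002, -0.428], 0.6],
  [[0.4, 0.132, 0.438], [0, -0.002, -0.428], 0.6],
  [[0.4, 0.132, 0.438], [0, -0.002, -0.428], 0.6],
  [[0.4, 0.132, 0.438], [0, -0.002, -0.428], 0.6],
])

```text
time: 7.4
ee_pos: [0.4488, 0.2586, 0.1094]
tcp_rot: [[-0.999, 0.043, -0.0], [0.043, 0.999, 0.0], [0.0, 0.0, -1.0]]
contact_force: [1.2, -0.5, -0.4]
grip_width: 0.602
```

```bash
python3 - <<'E'
from h import *
go([.449,.259,.014],0,87.5)
c=manip.get_calibration('wrist'); a=manip.grab_frame('wrist');cv2.imwrite('pics/w3.png',a[...,::-1])
print(proj(c,[[.471,.258,.046],[.427,.260,.046],[.534,.2545,.006],[.5357,.2897,.006],[.424,.2595,.006]]))
E
```

```text
go [-0.0007  0.0015  0.3816] [ 0.0003 -0.0002  0.0005] 7.4 [0.4488 0.2586 0.1094] [ 1.1514 -0.4699 -0.4311] 0.6023301753992387
[[257.6065 240.6463]
 [257.9282 178.4348]
 [256.054  285.1108]
 [297.2143 285.1228]
 [256.5207 159.1655]]
```

View pics/w3.png

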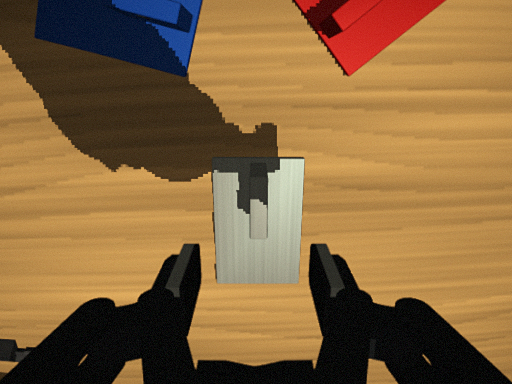

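The wrist view shows the rib top ending at (258,239) and the leading edge at row 284, columns 217–299. That agrees with the predictions to 1–2 mm. Descending and gripping.

Request:
move_arm([
  [[-0.001, 0.003, 0.2], [0, 0, 0], 0.6],
  [[-0.001, 0.003, 0.3], [0, 0, 0], 0.6],
  [[-0.001, 0.003, 0.37], [0, 0, 0], 0.6],
  [[-0.001, 0.003, 0.38], [0, 0, 0], 0.4],
  [[-0.001, 0.003, 0.38], [0, 0, 0], 0],
  [[-0.001, 0.003, 0.38], [0, 0, 0], 0],
  [[-0.001, 0.003, 0.38], [0, 0, 0], 0],
  [[-0.001, 0.003, 0.38], [0, 0, 0], 0],
])

```text
time: 8.25
ee_pos: [0.4505, 0.2597, 0.016]
tcp_rot: [[-0.999, 0.045, 0.003], [0.045, 0.999, 0.002], [-0.002, 0.002, -1.0]]
contact_force: [-0.5, -0.1, 3.0]
grip_width: 0.131
```

```bash
python3 -c "
from h import *
p=manip.get_state()['ee_pos']
go([.43,p[1],p[2]+.015],0,87.3);go([.43,.02,p[2]+.015],0,87.3);go([.43,-.047,p[2]+.015],0,87.3)"
```

```text
go [ 0.0817 -0.0036 -0.0602] [0.0014 0.0016 0.0013] 8.25 [0.4505 0.2597 0.016 ] [-0.5324 -0.097   3.0268] 0.13081457559648363
go [ 0.0384 -0.9614 -0.0621] [0.0014 0.0016 0.0013] 8.25 [0.4505 0.2597 0.016 ] [-0.5324 -0.097   3.0268] 0.13081457559648363
go [ 0.0263 -1.2291 -0.0627] [0.0014 0.0016 0.0013] 8.25 [0.4505 0.2597 0.016 ] [-0.5324 -0.097   3.0268] 0.13081457559648363
```

Request:
move_arm([
  [[0.08, -0.004, -0.06], [0, 0, 0.001], 0],
  [[0.08, -0.01, -0.08], [0, 0, 0.001], 0],
  [[0.07, -0.15, -0.08], [0, 0, 0.001], 0],
  [[0.06, -0.33, -0.08], [0, 0, 0.001], 0],
  [[0.05, -0.52, -0.08], [0, 0, 0.001], 0],
  [[0.04, -0.7, -0.08], [0, 0, 0.001], 0],
  [[0.038, -0.88, -0.08], [0, 0, 0.001], 0],
  [[0.038, -0.96, -0.08], [0, 0, 0.001], 0],
])

```text
time: 9.05
ee_pos: [0.4295, 0.0157, 0.0356]
tcp_rot: [[-0.999, 0.052, 0.002], [0.052, 0.999, 0.0], [-0.002, 0.0, -1.0]]
contact_force: [-0.1, 0.2, -3.2]
grip_width: 0.129
```

```bash
python3 -c "
from h import *
go([.43,-.045,.018],0,87.2)"
```

```text
go [-0.0144 -0.2423  0.0704] [ 0.0003  0.0014 -0.0024] 9.05 [0.4295 0.0157 0.0356] [-0.085   0.2495 -3.2499] 0.12939408438776312
```

Request:
move_arm([
  [[0, -0.12, 0], [0, 0, -0.002], 0],
  [[0, -0.21, 0.01], [0, 0, -0.002], 0],
  [[-0.008, -0.242, 0.04], [0, 0, -0.002], 0],
  [[-0.012, -0.242, 0.067], [0, 0, -0.002], 0],
  [[-0.014, -0.242, 0.071], [0, 0, -0.002], 0],
])

```text
time: 9.55
ee_pos: [0.4297, -0.044, 0.017]
tcp_rot: [[-0.999, 0.048, 0.001], [0.048, 0.999, 0.001], [-0.001, 0.001, -1.0]]
contact_force: [-0.3, 0.2, -3.5]
grip_width: 0.13
```

```bash
python3 - <<'E'
from h import *
go([.467,-.047,.017],0,87.1)
m=manip.get_state()
a,c=snap('wrist','w4');b,s=snap('scene','s4');t,tc=snap('top','t4')
A=cv2.resize(b[150:280,190:310],(500,542),interpolation=cv2.INTER_CUBIC);B=cv2.resize(t[140:230,240:330],(300,300),interpolation=cv2.INTER_CUBIC)
o=np.zeros((542,800,3),np.uint8);o[:,:500]=A;o[:300,500:]=B;o[300:525,500:]=cv2.resize(a,(300,225));cv2.imwrite('pics/v4.png',o[...,::-1])
E
```

```text
go [-0.1497 -0.0049 -0.    ] [0.0006 0.0005 0.0014] 9.55 [ 0.4297 -0.044   0.017 ] [-0.2588  0.1878 -3.4842] 0.1298435959181901
```

View pics/v4.png

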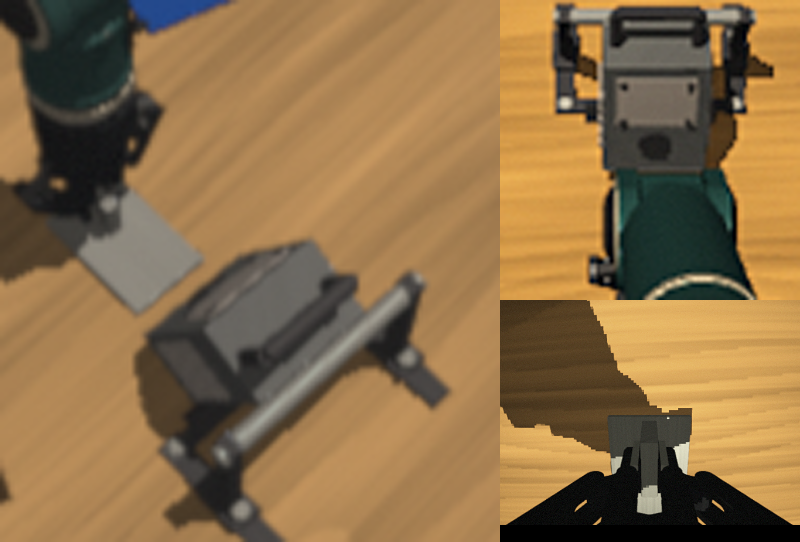

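The plate is held square in front of the unit. Its leading-edge corners in the crop are (138,314) and (203,260), and the unit is still leaning. Checking the numbers before pushing.

```bash
python3 - <<'E'
from h import *
s=manip.get_calibration('scene')
C=lambda u,v:(190+(u+.5)/4.167-.5,150+(v+.5)/4.167-.5)
for p in[(138,314),(203,260)]: print(onz(s,C(*p),.007))
hs=np.array([.594,-.0538,0])
for th in(30,):
    a=np.radians(th); 
    for y in(-.05,.05):
        for x,z in((-.064,0),(-.064,.14),(0,.14)): 
            P=hs+HX*(x*np.cos(a)+z*np.sin(a))+HY*y+np.array([0,0,-x*np.sin(a)+z*np.cos(a)]); q=proj(s,P)[0]; print(x,y,z,((q[0]-190)*4.167,(q[1]-150)*4.167))
E
```

```text
[ 0.5129 -0.0836  0.007 ]
[ 0.5162 -0.0164  0.007 ]
-0.064 -0.05 0 (np.float64(139.89045179105725), np.float64(333.3194445204816))
-0.064 -0.05 0.14 (np.float64(202.26041071195547), np.float64(328.0214705877509))
0 -0.05 0.14 (np.float64(260.1899955065772), np.float64(404.76772290411355))
-0.064 0.05 0 (np.float64(238.58932097908158), np.float64(250.7980520934127))
-0.064 0.05 0.14 (np.float64(311.33273314268587), np.float64(235.16302555319598))
0 0.05 0.14 (np.float64(366.4446513550016), np.float64(309.9232168715402))
```

Request:
move_arm([
  [[-0.02, 0, 0], [0, 0, 0.001], 0],
  [[-0.05, 0, 0], [0, 0, 0.001], 0],
  [[-0.08, 0, 0], [0, 0, 0.001], 0],
  [[-0.11, 0, 0], [0, 0, 0.001], 0],
  [[-0.135, 0, 0], [0, 0, 0.001], 0],
  [[-0.146, 0, 0.003], [0, 0, 0.001], 0],
  [[-0.146, 0, 0.006], [0, 0, 0.001], 0],
  [[-0.146, 0, 0.006], [0, 0, 0.001], 0],
])

```text
time: 10.5
ee_pos: [0.4663, -0.0453, 0.0161]
tcp_rot: [[-0.999, 0.049, 0.001], [0.049, 0.999, 0.001], [-0.001, 0.001, -1.0]]
contact_force: [-0.3, -0.5, -3.6]
grip_width: 0.13
```

```bash
python3 - <<'E'
from h import *
go([.466,-.047,.016],0,87.1)
a,c=snap('scene','s5')
A=cv2.resize(a[170:270,195:295],(600,600),interpolation=cv2.INTER_CUBIC);cv2.imwrite('pics/v5.png',A[...,::-1])
E
```

```text
go [ 0.0009 -0.0067  0.0002] [0.0006 0.001  0.0013] 10.5 [ 0.4663 -0.0453  0.0161] [-0.2865 -0.4719 -3.5524] 0.13010543466910168
```

View pics/v5.png

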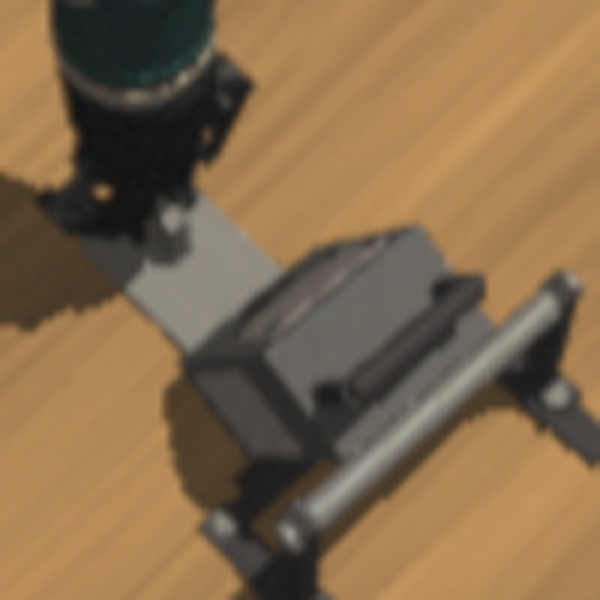

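The plate now runs under the unit's raised front and the unit still leans. Setting the plate down, releasing and rising.

Request:
move_arm([
  [[0, -0.003, 0.005], [0, 0, 0], 0],
  [[0, -0.003, 0.01], [0, 0, 0], 0],
  [[0, -0.003, 0.01], [0, 0, 0], 0.3],
  [[0, -0.003, 0.006], [0, 0, 0], 0.6],
  [[0, -0.003, 0.006], [0, 0, 0], 0.6],
  [[0, -0.003, -0.1], [0, 0, 0], 0.6],
  [[0, -0.003, -0.3], [0, 0, 0], 0.6],
  [[0, -0.003, -0.5], [0, 0, 0], 0.6],
])

```text
time: 11.35
ee_pos: [0.4649, -0.0462, 0.1417]
tcp_rot: [[-0.999, 0.049, -0.002], [0.049, 0.999, 0.001], [0.002, 0.001, -1.0]]
contact_force: [1.9, -0.5, 0.0]
grip_width: 0.604
```

```bash
python3 - <<'E'
from h import *
go([.48,-.047,.25],5,40)
go([.6745,-.0575,.241],16,-2.9)
a,c=snap('wrist','w6')
E
```

```text
go [-0.0598  0.0001 -0.4333] [0.0548 0.0227 0.5489] 11.35 [ 0.4649 -0.0462  0.1417] [ 1.9407 -0.5458  0.044 ] 0.6042143325651098
go [-0.839  -0.0039 -0.3986] [0.1455 0.145  1.0411] 11.35 [ 0.4649 -0.0462  0.1417] [ 1.9407 -0.5458  0.044 ] 0.6042143325651098
```

Request:
move_arm([
  [[0, 0, -0.2], [0, 0, 0.1], 0.5],
  [[0, 0, -0.4], [0.01, 0.01, 0.2], 0.5],
  [[-0.03, 0, -0.46], [0.06, 0.03, 0.549], 0.5],
  [[-0.06, 0, -0.46], [0.06, 0.03, 0.549], 0.5],
  [[-0.06, 0, -0.46], [0.06, 0.03, 0.549], 0.5],
  [[-0.06, 0, -0.46], [0.06, 0.03, 0.549], 0.5],
  [[-0.06, 0, -0.46], [0.06, 0.03, 0.549], 0.5],
])

```text
time: 12.1
ee_pos: [0.4836, -0.0471, 0.2644]
tcp_rot: [[-0.642, 0.764, -0.066], [0.766, 0.64, -0.058], [-0.002, -0.088, -0.996]]
contact_force: [0.0, -0.1, 0.1]
grip_width: 0.499
```

```bash
python3 - <<'E'
from h import *
go([.6745,-.0575,.241],16,-2.9)
E
```

```text
go [-0.5221  0.5646  0.0452] [0.1218 0.0927 0.4909] 12.1 [ 0.4836 -0.0471  0.2644] [ 0.0393 -0.1418  0.0573] 0.49930386551915634
```

Request:
move_arm([
  [[-0.15, 0.15, 0], [0.12, 0.09, 0.49], 0.5],
  [[-0.3, 0.3, 0], [0.122, 0.093, 0.491], 0.5],
  [[-0.5, 0.54, 0.03], [0.122, 0.093, 0.491], 0.5],
  [[-0.522, 0.565, 0.045], [0.122, 0.093, 0.491], 0.5],
  [[-0.522, 0.565, 0.045], [0.122, 0.093, 0.491], 0.5],
  [[-0.522, 0.565, 0.045], [0.122, 0.093, 0.491], 0.5],
  [[-0.522, 0.565, 0.045], [0.122, 0.093, 0.491], 0.5],
])

```text
time: 12.8
ee_pos: [0.6741, -0.0581, 0.2405]
tcp_rot: [[0.048, 0.96, -0.276], [0.999, -0.046, 0.014], [0.001, -0.277, -0.961]]
contact_force: [0.3, 0.6, 0.6]
grip_width: 0.495
```

```bash
python3 - <<'E'
from h import *
go([.6745,-.0575,.241],16,-2.9)
go([.6497,-.0566,.1535],16,-2.9)
c=manip.get_calibration('wrist');a,_=snap('wrist','w7')
print(proj(c,[[.6548+.03*HY[0]*k,-.057+.03*k,.171+.006] for k in(-1,0,1)]))
E
```

```text
go [ 0.0025  0.0009 -0.0024] [-0.0006  0.0001  0.0016] 12.8 [ 0.6741 -0.0581  0.2405] [0.2609 0.5599 0.573 ] 0.49466318540587007
go [0.0012 0.0023 0.3614] [-0.0006  0.0001  0.0016] 12.8 [ 0.6741 -0.0581  0.2405] [0.2609 0.5599 0.573 ] 0.49466318540587007
[[254.7648 245.0986]
 [254.8289 204.4915]
 [254.8981 160.136 ]]
```

View pics/w7.png

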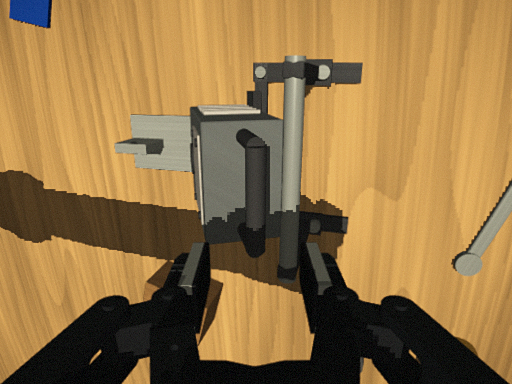

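The wrist view shows the handle at column 256 (predicted 255), centred between the fingers, with the plate under the front at left. Descending and gripping.

Request:
move_arm([
  [[0.001, 0.002, 0.15], [0, 0, 0], 0.45],
  [[0.001, 0.002, 0.28], [0, 0, 0], 0.45],
  [[0.001, 0.002, 0.35], [0, 0, 0], 0.45],
  [[0.001, 0.002, 0.36], [0, 0, 0], 0.3],
  [[0.001, 0.002, 0.36], [0, 0, 0], 0.1],
  [[0.001, 0.002, 0.36], [0, 0, 0], 0],
  [[0.001, 0.002, 0.36], [0, 0, 0], 0],
  [[0.001, 0.002, 0.36], [0, 0, 0], 0],
])

```text
time: 13.65
ee_pos: [0.6505, -0.0561, 0.1565]
tcp_rot: [[0.048, 0.961, -0.273], [0.999, -0.045, 0.015], [0.002, -0.273, -0.962]]
contact_force: [-1.5, 1.3, 3.3]
grip_width: 0.14
```

```bash
python3 - <<'E'
from h import *
arc([30,28,26,24,22,20,18,16,14,12,10,8],b=B0+[.0015,0,0])
E
```

```text
30 [ 0.6547 -0.0572  0.1702] go [-0.0035  0.0023  0.0188] [-0.01   -0.0005  0.0022] 13.65 [ 0.6505 -0.0561  0.1565] [-1.4746  1.2882  3.306 ] 0.13977153028773628
28 [ 0.6487 -0.0569  0.1722] go [-0.0034 -0.0216  0.0174] [-0.0216 -0.0005  0.0022] 13.65 [ 0.6505 -0.0561  0.1565] [-1.4746  1.2882  3.306 ] 0.13977153028773628
26 [ 0.6427 -0.0566  0.174 ] go [-0.0034 -0.0455  0.0169] [-0.0333 -0.0005  0.0022] 13.65 [ 0.6505 -0.0561  0.1565] [-1.4746  1.2882  3.306 ] 0.13977153028773628
24 [ 0.6366 -0.0563  0.1756] go [-0.0033 -0.0694  0.0173] [-0.0449 -0.0005  0.0022] 13.65 [ 0.6505 -0.0561  0.1565] [-1.4746  1.2882  3.306 ] 0.13977153028773628
22 [ 0.6304 -0.056   0.177 ] go [-0.0032 -0.0933  0.0186] [-0.0565 -0.0006  0.0022] 13.65 [ 0.6505 -0.0561  0.1565] [-1.4746  1.2882  3.306 ] 0.13977153028773628
20 [ 0.6242 -0.0556  0.1782] go [-0.0032 -0.1171  0.0207] [-0.0682 -0.0006  0.0022] 13.65 [ 0.6505 -0.0561  0.1565] [-1.4746  1.2882  3.306 ] 0.13977153028773628
18 [ 0.618  -0.0553  0.1792] go [-0.0031 -0.1409  0.0236] [-0.0798 -0.0006  0.0022] 13.65 [ 0.6505 -0.0561  0.1565] [-1.4746  1.2882  3.306 ] 0.13977153028773628
16 [ 0.6117 -0.055   0.1799] go [-0.0031 -0.1645  0.0274] [-0.0914 -0.0006  0.0022] 13.65 [ 0.6505 -0.0561  0.1565] [-1.4746  1.2882  3.306 ] 0.13977153028773628
14 [ 0.6055 -0.0547  0.1805] go [-0.003  -0.188   0.0321] [-0.1031 -0.0006  0.0022] 13.65 [ 0.6505 -0.0561  0.1565] [-1.4746  1.2882  3.306 ] 0.13977153028773628
12 [ 0.5992 -0.0544  0.1808] go [-0.0029 -0.2112  0.0376] [-0.1147 -0.0007  0.0022] 13.65 [ 0.6505 -0.0561  0.1565] [-1.4746  1.2882  3.306 ] 0.13977153028773628
10 [ 0.5929 -0.0541  0.1809] go [-0.0029 -0.2343  0.0439] [-0.1263 -0.0007  0.0022] 13.65 [ 0.6505 -0.0561  0.1565] [-1.4746  1.2882  3.306 ] 0.13977153028773628
8 [ 0.5866 -0.0538  0.1807] go [-0.0028 -0.2572  0.051 ] [-0.138  -0.0007  0.0022] 13.65 [ 0.6505 -0.0561  0.1565] [-1.4746  1.2882  3.306 ] 0.13977153028773628
```

Request:
move_arm([
  [[0, -0.01, 0.006], [-0.008, 0, 0], 0],
  [[0, -0.025, 0.006], [-0.02, 0, 0], 0],
  [[0, -0.045, 0.006], [-0.032, 0, 0], 0],
  [[-0.001, -0.065, 0.006], [-0.042, 0, 0], 0],
  [[-0.001, -0.085, 0.007], [-0.052, 0, 0], 0],
  [[-0.001, -0.103, 0.008], [-0.06, 0, 0], 0],
  [[-0.001, -0.115, 0.009], [-0.067, 0, 0], 0],
  [[-0.001, -0.12, 0.009], [-0.069, 0, 0], 0],
])

```text
time: 14.45
ee_pos: [0.6222, -0.0548, 0.1637]
tcp_rot: [[0.047, 0.985, -0.167], [0.999, -0.046, 0.01], [0.002, -0.168, -0.986]]
contact_force: [3.6, 0.3, 5.0]
grip_width: 0.135
```

```bash
python3 - <<'E'
from h import *
arc([20,16,14,12,10,9,8,7],b=B0+[.0015,0,0])
E
```

```text
20 [ 0.6242 -0.0556  0.1782] go [-0.0028 -0.0019  0.0175] [ 0.0041 -0.0009  0.0023] 14.45 [ 0.6222 -0.0548  0.1637] [3.5992 0.2589 4.9895] 0.13501769605188318
16 [ 0.6117 -0.055   0.1799] go [-0.0027 -0.0497  0.0191] [-0.0192 -0.0009  0.0023] 14.45 [ 0.6222 -0.0548  0.1637] [3.5992 0.2589 4.9895] 0.13501769605188318
14 [ 0.6055 -0.0547  0.1805] go [-0.0026 -0.0735  0.0212] [-0.0308 -0.0009  0.0023] 14.45 [ 0.6222 -0.0548  0.1637] [3.5992 0.2589 4.9895] 0.13501769605188318
12 [ 0.5992 -0.0544  0.1808] go [-0.0026 -0.0973  0.0241] [-0.0425 -0.001   0.0023] 14.45 [ 0.6222 -0.0548  0.1637] [3.5992 0.2589 4.9895] 0.13501769605188318
10 [ 0.5929 -0.0541  0.1809] go [-0.0025 -0.1209  0.0279] [-0.0541 -0.001   0.0022] 14.45 [ 0.6222 -0.0548  0.1637] [3.5992 0.2589 4.9895] 0.13501769605188318
9 [ 0.5897 -0.0539  0.1808] go [-0.0025 -0.1327  0.0301] [-0.0599 -0.001   0.0022] 14.45 [ 0.6222 -0.0548  0.1637] [3.5992 0.2589 4.9895] 0.13501769605188318
8 [ 0.5866 -0.0538  0.1807] go [-0.0024 -0.1444  0.0325] [-0.0657 -0.001   0.0022] 14.45 [ 0.6222 -0.0548  0.1637] [3.5992 0.2589 4.9895] 0.13501769605188318
7 [ 0.5834 -0.0536  0.1806] go [-0.0024 -0.1561  0.0352] [-0.0716 -0.001   0.0022] 14.45 [ 0.6222 -0.0548  0.1637] [3.5992 0.2589 4.9895] 0.13501769605188318
```

Request:
move_arm([
  [[0, -0.012, 0.005], [-0.003, 0, 0], 0],
  [[0, -0.027, 0.005], [-0.009, 0, 0], 0],
  [[0, -0.043, 0.006], [-0.016, 0, 0], 0],
  [[0, -0.059, 0.007], [-0.024, 0, 0], 0],
  [[-0.001, -0.075, 0.009], [-0.032, 0, 0], 0],
  [[-0.001, -0.09, 0.011], [-0.04, 0, 0], 0],
  [[-0.001, -0.1, 0.012], [-0.044, 0, 0], 0],
  [[-0.001, -0.104, 0.012], [-0.046, 0, 0], 0],
])

```text
time: 15.25
ee_pos: [0.5973, -0.0537, 0.1665]
tcp_rot: [[0.047, 0.994, -0.095], [0.999, -0.047, 0.007], [0.002, -0.095, -0.995]]
contact_force: [2.2, 0.6, 7.3]
grip_width: 0.143
```

```bash
python3 - <<'E'
from h import *
arc([12,11,10,9,8,7,6],b=B0+[.0015,0,0])
E
```

```text
12 [ 0.5992 -0.0544  0.1808] go [-0.0025  0.0012  0.0186] [ 0.0065 -0.0014  0.0024] 15.25 [ 0.5973 -0.0537  0.1665] [2.1667 0.6331 7.3281] 0.14287125883594745
11 [ 0.596  -0.0542  0.1808] go [-0.0025 -0.0107  0.0196] [ 0.0007 -0.0014  0.0024] 15.25 [ 0.5973 -0.0537  0.1665] [2.1667 0.6331 7.3281] 0.14287125883594745
10 [ 0.5929 -0.0541  0.1809] go [-0.0024 -0.0226  0.0207] [-0.0051 -0.0014  0.0024] 15.25 [ 0.5973 -0.0537  0.1665] [2.1667 0.6331 7.3281] 0.14287125883594745
9 [ 0.5897 -0.0539  0.1808] go [-0.0024 -0.0345  0.022 ] [-0.011  -0.0014  0.0023] 15.25 [ 0.5973 -0.0537  0.1665] [2.1667 0.6331 7.3281] 0.14287125883594745
8 [ 0.5866 -0.0538  0.1807] go [-0.0024 -0.0464  0.0236] [-0.0168 -0.0014  0.0023] 15.25 [ 0.5973 -0.0537  0.1665] [2.1667 0.6331 7.3281] 0.14287125883594745
7 [ 0.5834 -0.0536  0.1806] go [-0.0023 -0.0582  0.0253] [-0.0226 -0.0014  0.0023] 15.25 [ 0.5973 -0.0537  0.1665] [2.1667 0.6331 7.3281] 0.14287125883594745
6 [ 0.5803 -0.0534  0.1804] go [-0.0023 -0.07    0.0273] [-0.0284 -0.0014  0.0023] 15.25 [ 0.5973 -0.0537  0.1665] [2.1667 0.6331 7.3281] 0.14287125883594745
```

Nearly down. I'll creep towards 8° and watch Fx for contact with the plate.

Request:
move_arm([
  [[0, -0.008, 0.006], [0, 0, 0], 0],
  [[0, -0.016, 0.006], [-0.004, 0, 0], 0],
  [[0, -0.024, 0.007], [-0.008, 0, 0], 0],
  [[0, -0.032, 0.008], [-0.011, 0, 0], 0],
  [[0, -0.037, 0.009], [-0.014, 0, 0], 0],
  [[0, -0.037, 0.009], [-0.014, 0, 0], 0],
])

```text
time: 15.85
ee_pos: [0.5896, -0.0532, 0.1665]
tcp_rot: [[0.047, 0.997, -0.069], [0.999, -0.047, 0.006], [0.003, -0.069, -0.998]]
contact_force: [2.7, 1.1, 7.5]
grip_width: 0.141
```

```bash
python3 - <<'E'
from h import *
arc([9,8,7,6],b=B0+[.0015,0,0])
E
```

```text
9 [ 0.5897 -0.0539  0.1808] go [-0.0029 -0.004   0.0188] [ 0.0063 -0.0016  0.0024] 15.85 [ 0.5896 -0.0532  0.1665] [2.7094 1.1352 7.4896] 0.14051296433776428
8 [ 0.5866 -0.0538  0.1807] go [-0.0029 -0.0159  0.0201] [ 0.0005 -0.0016  0.0024] 15.85 [ 0.5896 -0.0532  0.1665] [2.7094 1.1352 7.4896] 0.14051296433776428
7 [ 0.5834 -0.0536  0.1806] go [-0.0029 -0.0278  0.0215] [-0.0053 -0.0016  0.0024] 15.85 [ 0.5896 -0.0532  0.1665] [2.7094 1.1352 7.4896] 0.14051296433776428
6 [ 0.5803 -0.0534  0.1804] go [-0.0028 -0.0396  0.0232] [-0.0112 -0.0016  0.0024] 15.85 [ 0.5896 -0.0532  0.1665] [2.7094 1.1352 7.4896] 0.14051296433776428
```

Request:
move_arm([
  [[0, -0.006, 0.005], [0, 0, 0], 0],
  [[0, -0.012, 0.005], [0, 0, 0], 0],
  [[0, -0.018, 0.006], [0, 0, 0], 0],
  [[0, -0.022, 0.006], [0, 0, 0], 0],
  [[0, -0.022, 0.006], [0, 0, 0], 0],
])

```text
time: 16.35
ee_pos: [0.5849, -0.053, 0.1661]
tcp_rot: [[0.047, 0.997, -0.066], [0.999, -0.047, 0.006], [0.003, -0.067, -0.998]]
contact_force: [3.0, 0.4, 5.2]
grip_width: 0.137
```

```bash
python3 - <<'E'
from h import *
arc([8,7,6],b=B0+[.0015,0,0])
E
```

```text
8 [ 0.5866 -0.0538  0.1807] go [-0.0026  0.0027  0.017 ] [ 0.0022 -0.0015  0.0024] 16.35 [ 0.5849 -0.053   0.1661] [2.987  0.3722 5.1818] 0.1374523223693664
7 [ 0.5834 -0.0536  0.1806] go [-0.0026 -0.0091  0.0184] [-0.0037 -0.0015  0.0024] 16.35 [ 0.5849 -0.053   0.1661] [2.987  0.3722 5.1818] 0.1374523223693664
6 [ 0.5803 -0.0534  0.1804] go [-0.0025 -0.021   0.0201] [-0.0095 -0.0016  0.0024] 16.35 [ 0.5849 -0.053   0.1661] [2.987  0.3722 5.1818] 0.1374523223693664
```

Request:
move_arm([
  [[0, -0.005, 0.005], [0, 0, 0], 0],
  [[0, -0.01, 0.005], [0, 0, 0], 0],
  [[0, -0.015, 0.006], [0, 0, 0], 0],
  [[0, -0.019, 0.006], [0, 0, 0], 0],
  [[0, -0.019, 0.006], [0, 0, 0], 0],
])

```text
time: 16.85
ee_pos: [0.5822, -0.0529, 0.1665]
tcp_rot: [[0.047, 0.997, -0.061], [0.999, -0.047, 0.005], [0.003, -0.061, -0.998]]
contact_force: [4.2, -0.1, 8.6]
grip_width: 0.141
```

```bash
python3 - <<'E'
from h import *
arc([7,6],b=B0+[.0015,0,0])
a,c=snap('scene','s8')
A=cv2.resize(a[160:260,195:295],(600,600),interpolation=cv2.INTER_CUBIC);cv2.imwrite('pics/v8.png',A[...,::-1])
E
```

```text
7 [ 0.5834 -0.0536  0.1806] go [-0.0024  0.0014  0.0196] [ 0.0001 -0.0015  0.0025] 16.85 [ 0.5822 -0.0529  0.1665] [ 4.1962 -0.1382  8.6022] 0.14078770414181957
6 [ 0.5803 -0.0534  0.1804] go [-0.0024 -0.0104  0.0212] [-0.0057 -0.0016  0.0025] 16.85 [ 0.5822 -0.0529  0.1665] [ 4.1962 -0.1382  8.6022] 0.14078770414181957
```

View pics/v8.png

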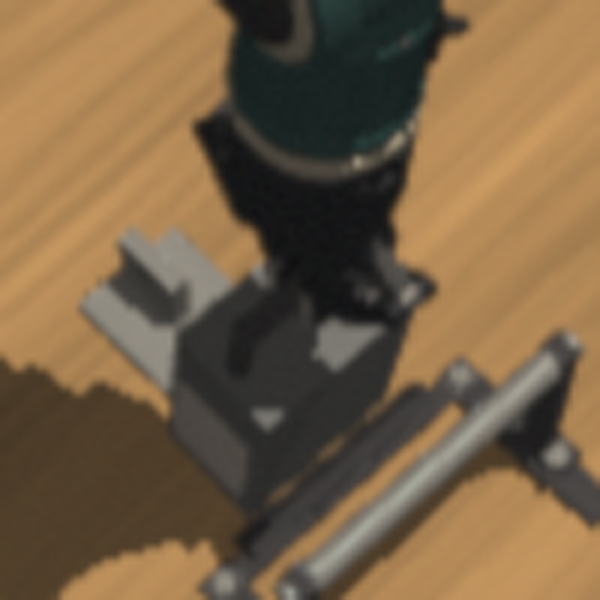

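The unit is near upright with its front on the plate, and the rear bottom corner is at about crop (248,510), by the heel bar. The resistance is growing, so one more small push to confirm contact.

Request:
move_arm([
  [[0, -0.008, 0.004], [0, 0, 0], 0],
  [[0, -0.015, 0.004], [0, 0, 0], 0],
  [[0, -0.02, 0.004], [0, 0, 0], 0],
  [[0, -0.02, 0.004], [0, 0, 0], 0],
])

```text
time: 17.3
ee_pos: [0.5792, -0.0528, 0.1671]
tcp_rot: [[0.047, 0.997, -0.056], [0.999, -0.047, 0.005], [0.003, -0.056, -0.998]]
contact_force: [4.9, 0.8, 7.8]
grip_width: 0.14
```

Request:
move_arm([
  [[0, 0.004, 0], [0, 0, 0], 0],
  [[0, 0.004, 0], [0, 0, 0], 0.1],
  [[0, 0.004, 0], [0, 0, 0], 0.2],
  [[0, 0.004, 0], [0, 0, 0], 0.3],
  [[0, 0.004, 0], [0, 0, 0], 0.4],
  [[0, 0.004, 0], [0, 0, 0], 0.45],
  [[0, 0.004, -0.1], [0, 0, 0], 0.45],
  [[0, 0.004, -0.25], [0, 0, 0], 0.45],
])

```text
time: 18.1
ee_pos: [0.5815, -0.0531, 0.2277]
tcp_rot: [[0.047, 0.997, -0.062], [0.999, -0.047, 0.005], [0.002, -0.062, -0.998]]
contact_force: [0.9, 0.5, 0.2]
grip_width: 0.45
```

Request:
move_arm([
  [[0, 0, -0.15], [0, 0, 0], 0.45],
  [[0, 0, -0.35], [0, 0, 0], 0.45],
  [[-0.2, -0.2, -0.5], [0, 0, 0], 0.45],
  [[0.2, -0.5, -0.5], [0, 0, 0], 0.45],
  [[0.6, -0.6, -0.5], [0, 0, 0], 0.45],
  [[1, -0.6, -0.5], [0, 0, 0], 0.45],
  [[1, -0.6, -0.5], [0, 0, 0], 0.45],
  [[1, -0.6, -0.5], [0, 0, 0], 0.45],
])

```text
time: 18.9
ee_pos: [0.4641, 0.1433, 0.3597]
tcp_rot: [[0.047, 0.997, -0.062], [0.999, -0.047, 0.005], [0.002, -0.062, -0.998]]
contact_force: [0.9, 0.4, 0.7]
grip_width: 0.449
```

```bash
python3 - <<'E'
from h import *
a,c=snap('scene','s9');t,tc=snap('top','t9')
A=cv2.resize(a[185:265,205:305],(750,600),interpolation=cv2.INTER_CUBIC)
o=np.zeros((600,800,3),np.uint8)
A=cv2.resize(a[195:265,205:265],(411,480),interpolation=cv2.INTER_CUBIC);B=cv2.resize(t[140:230,255:325],(373,480),interpolation=cv2.INTER_CUBIC)
o[:480,:411]=A;o[:480,420:793]=B
cv2.imwrite('pics/v9.png',o[:480,:,::-1]); print(manip.get_state()['ee_pos'])
E
```

```text
[0.4628 0.149  0.3595]
```

View pics/v9.png

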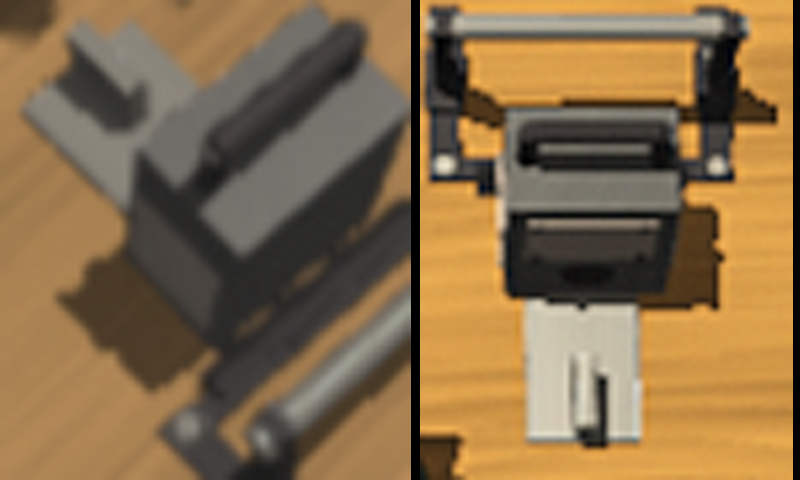

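The unit is released. It stands tilted back with its front on the plate, and the plate is centred and square under it in the top view. Now I'll quantify from the corners.

```bash
python3 - <<'E'
from h import *
from scipy.optimize import least_squares
s=manip.get_calibration('scene');t=manip.get_calibration('top')
A=lambda u,v:(205+(u+.5)/6.857-.5,195+(v+.5)/6.857-.5)
B=lambda u,v:(255+(u-420+.5)/5.333-.5,140+(v+.5)/5.333-.5)
ob=[(s,A(138,150),(-.064,-.05,.14)),(s,A(240,255),(0,-.05,.14)),(s,A(215,350),(0,-.05,0)),(s,A(130,250),(-.064,-.05,0)),
(t,B(505,109),(0,.05,.14)),(t,B(680,109),(0,-.05,.14)),(t,B(505,212),(-.064,.05,.14)),(t,B(680,212),(-.064,-.05,.14)),(t,B(507,295),(-.064,.05,0)),(t,B(665,300),(-.064,-.05,0))]
def res(p,sel=ob):
    r=[]
    for c,uv,(x,y,z) in sel:
        a=np.radians(p[2]); w=np.radians(p[3]);hx=np.array([np.cos(w),np.sin(w),0]);hy=np.array([-hx[1],hx[0],0])
        P=np.array([p[0],p[1],0])+hx*(x*np.cos(a)+z*np.sin(a))+hy*y+np.array([0,0,-x*np.sin(a)+z*np.cos(a)])
        r+=list(proj(c,P)[0]-uv)
    return np.array(r)
for o in(ob[:4],ob[4:],ob):
    f=least_squares(res,[.594,-.054,8,-3],args=(o,)); print(f.x,np.abs(f.fun).max())
print('plate back',onz(t,B(525,440),.006),onz(t,B(640,440),.006))
E
python3 - <<'E'
import sys;sys.path.insert(0,'.')
import os;os.chdir('.')
from h import *
# heel bar top edges from scene: compare before/after; plate via scene back corners
s=manip.get_calibration('scene');A=lambda u,v:(205+(u+.5)/6.857-.5,195+(v+.5)/6.857-.5)
print('plate back-left',onz(s,A(25,105),.006),'rib top ends',onz(s,A(78,25),.046),onz(s,A(142,85),.046))
print('heel bar near end top',onz(s,A(207,378),.016))
E
```

```text
[ 0.5955 -0.0534  7.9954 -4.1374] 1.1205852556625473
[ 0.5911 -0.0536  8.0757 -3.1948] 0.8233970483250346
[ 0.5929 -0.053   7.7386 -2.5915] 1.3859464967614485
plate back [ 0.4418 -0.009   0.006 ] [ 0.4381 -0.079   0.006 ]
plate back-left [ 0.4401 -0.0784  0.006 ] rib top ends [ 0.4448 -0.0447  0.046 ] [ 0.4886 -0.0461  0.046 ]
heel bar near end top [ 0.6014 -0.1185  0.016 ]
```

```bash
python3 -c "
from h import *
s=manip.get_state();print(s['time'],s['contact_force'],s['ee_pos']);print(manip.close_job())"
```

```text
19.0 [-0.0302  0.2418 -0.1664] [0.4628 0.149  0.3595]
the job is handed in; nothing more can be done
None
```

I tipped the unit back onto the rest, where it leaned by itself at about 30°, and let go. I then slid the grey plate under the middle of its front and lowered the unit onto it by the handle. The job was handed in at 19 s of robot time.

**Last checks, from image corners:**

| Check | Measured | Allowed |
|---|---|---|
| Unit tilt | about 7.9°, as expected for a 6 mm plate at this depth | 4–16° |
| Unit rear edge | about 1 mm before my estimate of the bar face | 12 mm before to 6 mm past |
| Plate leading edge | about 43 mm before the bar (about 20 mm under the front) | 27–55 mm |
| Plate off the middle line | about 2 mm | 22 mm |
| Plate angle to the bar | within 1° | 0.2 rad (11.5°) |

The arm was clear of everything, with less than 0.3 N on the tool.

**Disagreements and limits:**
- The two cameras put the rear edge about 4 mm apart in x (0.5955 m and 0.5911 m); both are inside the tolerance.
- During the last few millimetres of lowering, the arm's own force reading gave no clear sign of contact with the plate. I judged that the weight was on the plate from the tilt angle only.
- I did not re-measure the carton, bearing and oil bottle at the end; no planned move went near them.

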